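# Free the transit lock of a specimen nest and build the reference stack

## Task

The specimen nest of the hardness tester is still locked for transport: undo the black left-hand knob by turning it clockwise until its white line stands against the white line engraved on the index post, never screwing it further down, then draw the red transit strap out from under it, take the black dummy disc out of the pocket, and lay both flat, side by side, on the floor of the green tray. Then build the reference stack squarely in the empty pocket, first the blue body, then every brass spacer there is (one to three, in any order), last the steel test block. Leave the knob at its mark, and the bottle, calculator and caliper where they are.

Things in the scene. Friction and masses are not known exactly. Their poses are not given: they have to be found in the camera images.
- nest: Fixed grey nest, base plate 225 x 90 x 15 mm (x -45 to +180, y +-45 mm). Origin on the table under the pocket's axis; x points from the pocket to the knob, z up. Pocket: round, 64 mm across, between two curved aluminium walls on its +x and -x sides, 8 mm thick, tops 77 mm over the table. At x = 125 mm a column 46 mm across, 77 mm tall, with a 14 mm spindle, carries the knob.
- nest_floor (a point): Centre of the pocket's floor, 15 mm over the table, 62 mm below the wall tops. Towards the nest's +y and -y the pocket is open in two windows, 38 mm wide inside and 47 mm outside, so fingers that close along the nest's y axis can reach down to the floor. Axes as the nest's.
- nest_mark (a point): White line engraved on top of the dark index post (16 x 26 mm, 86 mm tall) beyond the knob, at x = 170 mm of the nest.
- knob_turn (a joint): Turn of the left-hand knob in rad; grows clockwise seen from above, which undoes it: it rises 2.8 mm per rad. Starts at 0 to 0.6; at 3.6 its white line points straight at the index post (nest's +x) and its flange is 11 mm above the strap. Below 0 it is being screwed down; stops at -0.5 and 5.0. Friction 0.1 N m; stays where it is left.
- knob_grip (a point): On the knob's vertical axis, at the height to grip: 12 mm under the top of the knob's black bar (70 mm long, 16 mm wide, 34 mm tall) and 22 mm over the top of its steel flange (44 mm across, 6 mm thick). The white-line end of the bar points at yaw (nest yaw + 3.6 - knob_turn). Rises with the knob.
- knob_mark (a point): White line end of the knob bar, on its top edge, 35 mm from the knob's axis. The other end has a red dot.
- strap: Loose red strap, plate 190 x 56 x 8 mm, 0.25 kg. Origin under the plate, at first on the pocket's axis, x along the nest's x (plate x -45 to +145 mm). A 50 mm plug, 5 mm deep, under the origin sits in the pocket's mouth; a 20 mm slot from x = 110 mm to the +x end embraces the spindle under the knob's flange. Knob undone: raise it 7 to 9 mm, draw it 55 mm or more along nest -x, then lift.
- strap_grip (a point): In the strap's upright grip plate (40 mm along x, 12 mm thick along y, 32 mm tall above the plate), on its middle, 10 mm under its top; 15 mm along x from the strap's origin, 30 mm above it.
- strap_mid (a point): Middle of the strap's length, underside of the plate, at x = 50 mm of the strap.
- tray: Fixed green tray, 240 (its x) x 150 (its y) x 18 mm, walls and floor 5 mm. Origin under its centre, z up. The strap fits lengthwise along the tray's x beside the dummy disc.
- body: Blue metal disc, 60 mm across, 16 mm thick, edges broken by 1 mm, about 0.35 kg; bottom part of the stack. Origin in the middle of its underside.
- spacer1: Brass disc, 60 mm across, 14 mm thick, about 0.26 kg. Origin in the middle of its underside. One to three such spacers are present.
- spacer2: As spacer1.
- spacer3: As spacer1.
- block: Bright steel hardness test block with a thin white ring on its top face, disc 60 mm across, 16 mm thick, about 0.30 kg; top of the stack. Origin in the middle of its underside.
- bottle: Bystander: amber bottle, 52 mm across, 110 mm tall. Origin under its middle.
- calculator: Bystander: black calculator, 120 x 75 x 14 mm. Origin under its middle.
- caliper: Bystander: caliper, 200 mm long, lying flat. Origin near the table, in the middle of its length.
- dummy: Loose black plastic dummy disc with a red dot on top, 60 mm across, 24 mm thick, about 0.10 kg, at first flat on the pocket's floor under the strap. Origin in the middle of its underside.

How it is judged:
On the way, in this order (a step that is already met when the one before it is completed fails the run):
1. the knob is undone clockwise to its mark while the strap is still in place (value of joint knob_turn between 3.35 and 3.85 rad and distance of strap from where it was at the start of the episode below 0.02 m), for 0.2 s.
2. the blue body lies flat on the pocket's floor (horizontal distance between body and nest_floor below 0.005 m and z of body in the frame of nest_floor between -0.003 and 0.003 m and angle between body's own z axis and vertical below 0.06 rad), for 0.2 s.
3. every spacer there is lies flat in the pocket on the body (all of step 2 and horizontal distance between each of spacer1, spacer2, spacer3 and nest_floor below 0.005 m and z of spacer1 in the frame of nest_floor between 0.013 and 0.047 m and angle between each of spacer1, spacer2, spacer3's own z axis and vertical below 0.06 rad and z of spacer2 in the frame of nest_floor between 0.013 and 0.047 m and z of spacer3 in the frame of nest_floor between 0.013 and 0.047 m), for 0.2 s.
4. the test block lies flat on top of the stack (all of step 3 and horizontal distance between block and nest_floor below 0.005 m and z of block in the frame of nest_floor between 0.027 and 0.061 m and angle between block's own z axis and vertical below 0.06 rad and z of block in the frame of spacer1 above 0.012 m and z of block in the frame of spacer2 above 0.012 m and z of block in the frame of spacer3 above 0.012 m), for 0.2 s.
At the end, for the whole second after the job is handed in: The knob is within 0.25 rad of its mark; strap and dummy lie flat on the tray's floor, inside its walls; body, all spacers present and test block lie in that order in the pocket, each within 5 mm of its axis and tilted less than 0.06 rad; everything is at rest (all of step 4 and value of joint knob_turn between 3.35 and 3.85 rad and x of strap_mid in the frame of tray between -0.04 and 0.04 m and y of strap_mid in the frame of tray between -0.05 and 0.05 m and z of strap_mid in the frame of tray below 0.018 m and angle between strap's own z axis and vertical below 0.12 rad and x of dummy in the frame of tray between -0.09 and 0.09 m and y of dummy in the frame of tray between -0.045 and 0.045 m and z of dummy in the frame of tray below 0.01 m and angle between dummy's own z axis and vertical below 0.06 rad and linear speed of each of body, block, spacer1, spacer2, spacer3, strap, dummy below 0.02 m/s); the robot touches nothing.
It fails at once if the knob is screwed further down (value of joint knob_turn below -0.35 rad).
It fails at once if the bottle is moved more than 30 mm (distance of bottle from where it was at the start of the episode above 0.03 m).
It fails at once if the calculator is moved more than 30 mm (distance of calculator from where it was at the start of the episode above 0.03 m).
It fails at once if the caliper is moved more than 30 mm (distance of caliper from where it was at the start of the episode above 0.03 m).
Of spacer1, spacer2, spacer3 only 1 to 3 are there at a start; the rules pass over those that are not, and their reading is None.
At some moment in a run one of body, spacer1, spacer2, spacer3, block may be knocked a few centimetres aside while the robot is not near it.
It also fails if it takes over 210 s, if anything falls off the work surface, if the arm or the gripper's body presses on something with over 40 N, if the wrist force passes 120 N, or if a joint passes its speed limit or range.

## Robot

A 7-joint arm with a two-finger parallel gripper is mounted at the origin on the work surface. World frame = base frame: x ahead of the robot, y to its left, z up, the work surface at z = 0. Lengths are in m, angles in rad, forces in N, time in s.
With the tool pointing down it reaches from about 0.35 to 0.9 m from the base axis. Payload 19.9 kg.
Tool frame: the origin (TCP) lies between the finger pads; the fingertips stand 19 mm ahead of it and the grasp point (between the pads) is the TCP; z points along the fingers, y is the direction in which the jaws open and shut (so a half turn about z gives the same grasp; the last joint's range is limited). The gripper opens to 94 mm and grips with 3 to 60 N. Pads are 16 mm wide; open, the fingers measure 119 mm over their backs; the gripper's body (75 mm by 177 mm) begins 78 mm behind the grasp point.
Start: joints at [-1.264, 0.417, -0.01, 1.614, 0.005, 1.111, -0.053], TCP at [0.213, 0.588, 0.224] pointing down, gripper open.
Joint ranges: [-2.81, 2.81], [-0.39, 2.02], [-1.27, 1.25], [0.06, 2.57], [-1.19, 4.33], [0.19, 2], [-2.82, 2.82]. Speed limits (rad/s): [1.89, 1.89, 2.39, 2.39, 3.01, 3.01, 3.01].

## Interface

Orientations are given as a 3x3 rotation matrix whose columns are the frame's x, y, z axes.
In Python, from rig import robot gives the robot as it stands. Calls block until the motion is done:
- robot.move_ptp(position, orientation): joint-space move of the TCP to a pose.
- robot.move_linear(position, velocity=0.15, frame=None, threshold=None): straight line of the TCP; frame=None keeps the orientation; velocity is the mean speed in m/s. With threshold (N) it stops when the force on the tool has changed by that much, and returns True; else False.
- robot.goto_joints(angles): joint-space move.
- robot.gripper_to(opening): finger opening in m; the grip force is fixed at half the most; returns when the fingers have stopped.
- robot.pause(seconds).
- robot.ik(position, orientation): joint angles nearest the present ones, or None.
- robot.get_state(): the state.
- robot.grab_frame(name): name is "scene" or "top"; returns the picture (400x640x3 uint8, red, green, blue); there is no depth.
- robot.camera_info(name): a dict with "fx", "fy", "cx", "cy" (pixels), "dist" ([k1, k2, p1, p2, k3] as OpenCV has them; the pictures are not rectified), "rvec" (rotation vector, rad) and "tvec" (3), from world to camera coordinates, as OpenCV has them. Camera axes: x right, y down, z forward; pixel columns grow to the right and rows downward; lengths in m; the calibration is good to about 2 mm. A picture is of the moment at which its call begins. camera_info takes no time and is no camera call.
A pose or a line that the arm cannot do raises robot.PlanningError and nothing moves.
- robot.sign_off(): hands the job in, once; it reports no verdict.
The state is a dict: "time": time; "qpos": joint angles; "joint_vel": joint speeds; "effort": joint torques, N m; "ee_pos": TCP position; "tool_rot": TCP orientation; "force": force on the tool from outside, world axes, zero at the start; "moment": the same for the moment, N m; "opening": finger opening in m.
Only numpy, scipy, OpenCV 4.12 (cv2) and the standard library are available. Lean on these libraries where they do the work, as an engineer would, in place of code of your own. Each camera call takes 0.05 s, during which the arm holds its last target.

## Working session

There is one attempt and no reset: what is moved stays moved. The work goes in short steps, each a Python script; the robot and the scene stay as the last script left them, time stands still between calls to the robot, and variables do not carry over. Pictures are saved under pics/ and viewed, and the job is handed in when it is done.

```bash
ls; mkdir -p pics; python3 - <<'E'
from rig import robot
import cv2
for n in ("top","scene"):
    im=robot.grab_frame(n); cv2.imwrite(f"pics/{n}0.png",im[:,:,::-1]); print(n,robot.camera_info(n))
s=robot.get_state(); print(s)
E
```

```text
pics
top {'fx': 409.1846934282413, 'fy': 409.1846934282413, 'cx': 320.35092506412974, 'cy': 200.7547152048131, 'dist': array([-0.03309259,  0.        ,  0.        ,  0.        ,  0.        ]), 'rvec': array([ 2.17546116, -2.17582406,  0.04746375]), 'tvec': array([0.0518375 , 0.54866946, 1.15834822])}
scene {'fx': 389.1147988106444, 'fy': 389.1147988106444, 'cx': 318.8765962194594, 'cy': 197.7412935602924, 'dist': array([-0.02650301,  0.        ,  0.        ,  0.        ,  0.        ]), 'rvec': array([ 1.66368236,  1.52139033, -0.81227318]), 'tvec': array([-0.08607797, -0.20185971,  1.46197666])}
{'time': 0.1, 'qpos': array([-1.26448232,  0.41792639, -0.01029868,  1.61408365,  0.00468192,
        1.11068986, -0.05301258]), 'joint_vel': array([ 7.28939550e-04, -8.74634949e-04,  1.23239522e-03, -1.70178872e-03,
        1.12653583e-03, -6.22741565e-05, -4.51788515e-04]), 'effort': array([ 5.85513480e-04, -8.52578473e+01,  6.38606027e-01, -4.26694393e+01,
       -4.90562303e-02,  1.63248024e-02,  4.33143134e-05]), 'ee_pos': array([0.21292964, 0.5872874 , 0.22389303]), 'tool_rot': array([[-9.40114359e-01,  3.40859063e-01, -3.02369161e-04],
       [ 3.40859190e-01,  9.40113786e-01, -1.04026340e-03],
       [-7.03217888e-05, -1.08103186e-03, -9.99999413e-01]]), 'force': array([ 0.32163074, -0.36844521, -0.07753562]), 'moment': array([-0.00372715,  0.01726277,  0.04237318]), 'opening': 0.09429521507401968}
```

View pics/top0.png

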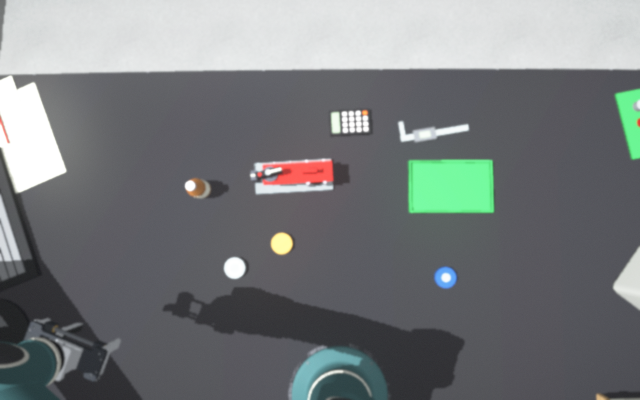

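View pics/scene0.png

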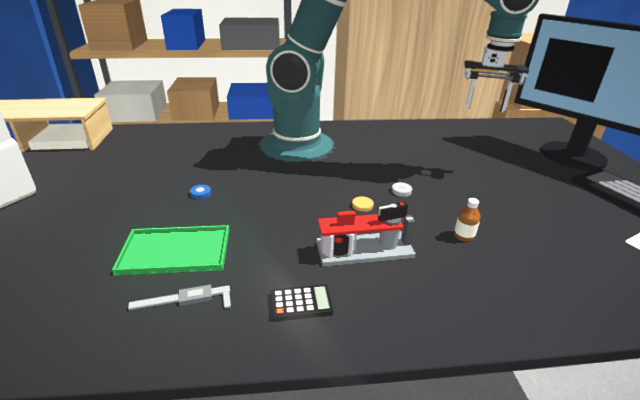

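The top view shows the tray at (451,186), the nest at (293,176), blue body at (445,277), one brass spacer at (282,243), steel block at (235,268) and bottle at (198,188). The calculator is at (351,122) and the caliper at (434,131). I'll enlarge the parts that matter.

```bash
python3 - <<'E'
import cv2
im=cv2.imread("pics/top0.png"); 
cv2.imwrite("pics/n0.png",cv2.resize(im[145:210,240:345],None,fx=7,fy=7,interpolation=cv2.INTER_CUBIC))
cv2.imwrite("pics/d0.png",cv2.resize(im[225:290,220:300],None,fx=8,fy=8,interpolation=cv2.INTER_CUBIC))
im=cv2.imread("pics/scene0.png"); 
cv2.imwrite("pics/s0.png",cv2.resize(im[170:275,305:425],None,fx=5,fy=5,interpolation=cv2.INTER_CUBIC))
E
```

```text
(no output)
```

View pics/n0.png

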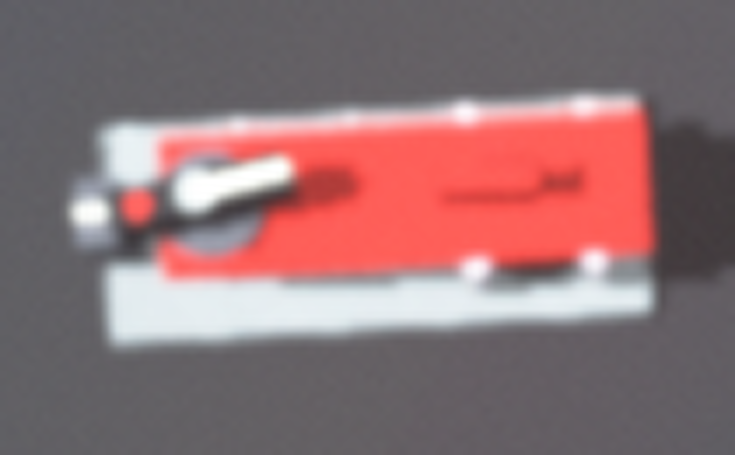

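View pics/d0.png

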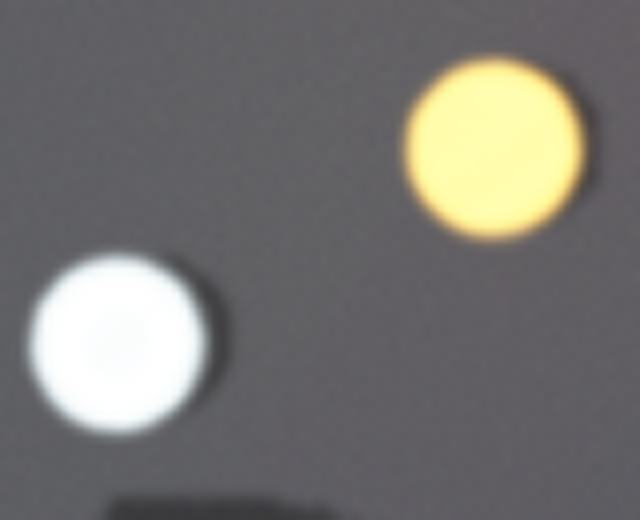

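View pics/s0.png

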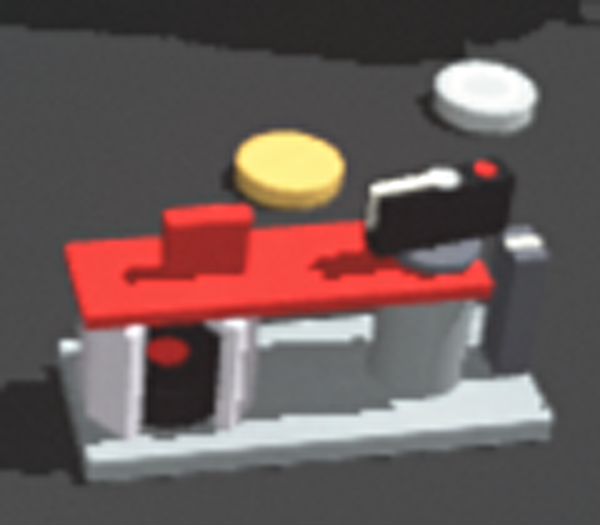

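```bash
cat > h.py <<'E'
import numpy as np, cv2
from scipy.optimize import least_squares, minimize
from rig import robot
CI={n:robot.camera_info(n) for n in ("top","scene")}
def K(c): return np.array([[c['fx'],0,c['cx']],[0,c['fy'],c['cy']],[0,0,1.]])
def proj(P,n="top"):
    c=CI[n]; return cv2.projectPoints(np.asarray(P,float).reshape(-1,1,3),c['rvec'],c['tvec'],K(c),c['dist'])[0].reshape(-1,2)
def unproj(uv,z,n="top"):
    c=CI[n]; p=cv2.undistortPoints(np.array(uv,float).reshape(-1,1,2),K(c),c['dist']).reshape(-1,2)
    R=cv2.Rodrigues(c['rvec'])[0]; C=-R.T@c['tvec']; out=[]
    for q in p:
        d=R.T@np.array([q[0],q[1],1.]); out.append(C+d*(z-C[2])/d[2])
    return np.array(out)
def Rd(yaw_y):  # tool down with jaw (y) axis at world yaw
    y=np.array([np.cos(yaw_y),np.sin(yaw_y),0]); z=np.array([0,0,-1.]); return np.stack([np.cross(y,z),y,z],1)
def T2(p,pts): # p=(x,y,yaw), pts Nx3 local
    c,s=np.cos(p[2]),np.sin(p[2]); pts=np.asarray(pts,float)
    return np.c_[p[0]+c*pts[:,0]-s*pts[:,1],p[1]+s*pts[:,0]+c*pts[:,1],pts[:,2]]
def snap(name,cam="top",crop=None,f=1):
    im=robot.grab_frame(cam); b=im[:,:,::-1].copy(); cv2.imwrite(f"pics/{name}_full.png",b)
    if crop: x0,x1,y0,y1=crop; b=b[y0:y1,x0:x1]
    if f>1: b=cv2.resize(b,None,fx=f,fy=f,interpolation=cv2.INTER_CUBIC)
    cv2.imwrite(f"pics/{name}.png",b); return im
def render(P,shape,n="top",S=8,roi=None):
    x0,x1,y0,y1=roi; uv=proj(P,n); h=cv2.convexHull(uv.astype(np.float32)).reshape(-1,2)
    m=np.zeros(((y1-y0)*S,(x1-x0)*S),np.uint8)
    q=(h-[x0,y0]+0.5)*S-0.5
    cv2.fillPoly(m,[np.round(q*256).astype(np.int32)],255,shift=8,lineType=cv2.LINE_AA)
    m=cv2.resize(m,(x1-x0,y1-y0),interpolation=cv2.INTER_AREA)/255.
    return cv2.GaussianBlur(m,(0,0),0.4)
def fit(frac,model,p0,roi,n="top",w=None,step=(.004,.004,.03)):
    x0,x1,y0,y1=roi; f=frac[y0:y1,x0:x1]; w=1 if w is None else w[y0:y1,x0:x1]
    def cost(p): return float((w*(render(model(p),None,n,8,roi)-f)**2).sum())
    p0=np.array(p0,float); k=len(p0)
    sim=np.vstack([p0]+[p0+np.eye(k)[i]*step[i] for i in range(k)])
    r=minimize(cost,p0,method='Nelder-Mead',options=dict(initial_simplex=sim,xatol=1e-5,fatol=1e-4,maxiter=300))
    return r.x,r.fun
A=np.linspace(0,2*np.pi,48,endpoint=False)
def disc(p,z0,h,r=.03):
    return np.vstack([np.c_[p[0]+r*np.cos(A),p[1]+r*np.sin(A),np.full(48,z)] for z in (z0,z0+h)])
def frac_col(im,fg,bg):
    im=im.astype(float); fg=np.array(fg,float); bg=np.array(bg,float); d=fg-bg
    return np.clip(((im-bg)@d)/(d@d),0,1)
def find_disc(im,uv,h,z0=0,n="top",R=20):
    u,v=np.round(uv).astype(int); roi=(max(u-R,0),min(u+R,640),max(v-R,0),min(v+R,400))
    fg=np.median(im[v-4:v+5,u-4:u+5].reshape(-1,3),0); bg=np.median(im[roi[2]:roi[3],roi[0]:roi[1]].reshape(-1,3),0)
    bg=np.median(np.vstack([im[roi[2],roi[0]:roi[1]],im[roi[3]-1,roi[0]:roi[1]]]),0)
    f=frac_col(im,fg,bg); f=np.where(f<.12,0,f)
    p0=unproj([uv],z0+h,n)[0][:2]
    return fit(f,lambda p:disc(p,z0,h),p0,roi,n)
E
python3 - <<'E'
from h import *
im=cv2.imread("pics/top0.png")[:,:,::-1]
for n in CI:
    c=CI[n];R=cv2.Rodrigues(c['rvec'])[0];print(n,-R.T@c['tvec'])
print("spacer",find_disc(im,(282,243),.014)); print("block",find_disc(im,(235,268),.016)); print("bodywholetop",find_disc(im,(445,277),.016))
print(im[277,438:453:2])
# clicks
off=np.array([240,145]); cl=lambda a:(np.array(a)+.5)/7-.5+off
strap=cl([(160,132),(165,277),(655,253),(645,97)])
W=unproj(strap,.085); print("strap corners",W[:,:2], np.linalg.norm(W[0]-W[1]),np.linalg.norm(W[1]-W[2]))
base=cl([(110,346),(653,312),(103,127)]); Wb=unproj(base,.015); print(Wb[:,:2],np.linalg.norm(Wb[0]-Wb[1]),np.linalg.norm(Wb[0]-Wb[2]))
print("tray", unproj([(408,160),(493,160),(494,213),(408,213)],.018)[:,:2], "bottle",unproj([(198,188)],.06))
E
```

```text
top [0.46944385 0.0238295  1.19354536]
scene [ 1.3430763  -0.0640846   0.61446867]
spacer (array([0.42664017, 0.16519452]), np.float64(5.16260726254032))
block (array([0.35616946, 0.30142303]), np.float64(3.9101199530399917))
bodywholetop (array([ 0.33000615, -0.30437163]), np.float64(78.16728722989086))
[[ 99 170 249]
 [126 186 249]
 [232 244 252]
 [249 252 252]
 [248 251 252]
 [248 251 252]
 [193 224 250]
 [102 170 247]]
strap corners [[0.64707125 0.20927406]
 [0.58991321 0.20669255]
 [0.59889962 0.0153673 ]
 [0.66020132 0.01917224]] 0.057216303822082384 0.19153616924809422
[[0.56879962 0.24087578]
 [0.58256799 0.01569667]
 [0.66049018 0.24491039]] 0.22559963792679377 0.09177928983961911
tray [[ 0.66656773 -0.20155609]
 [ 0.66627157 -0.44705251]
 [ 0.51313406 -0.44553408]
 [ 0.5133552  -0.19937524]] bottle [[0.58219561 0.39490746 0.06      ]]
```

```bash
cat >> h.py <<'E'
def strap_fit(im,p0,z=.077,roi=(255,345,150,205),ign=None):
    im=im.astype(float); f=np.clip((im[:,:,0]-np.maximum(im[:,:,1],im[:,:,2]))/150,0,1)
    w=np.ones(f.shape)
    if ign: w[ign[2]:ign[3],ign[0]:ign[1]]=0
    L=np.array([(x,y,zz) for x in(-.045,.145) for y in(-.028,.028) for zz in (z,z+.008)])
    return fit(f,lambda p:T2(p,L),p0,roi,w=w)
def tray_fit(im):
    im=im.astype(float); f=np.clip((im[:,:,1]-np.maximum(im[:,:,0],im[:,:,2]))/120,0,1)
    L=np.array([(x,y,zz) for x in(-.12,.12) for y in(-.075,.075) for zz in (0,.018)])
    return fit(f,lambda p:T2(p,L),(.59,-.323,np.pi/2),(395,505,150,225))
E
python3 - <<'E'
from h import *
im=cv2.imread("pics/top0.png")[:,:,::-1]
print(im[170:190:3,300],im[186,420:424])
p,c=strap_fit(im,(.622,.061,1.63),ign=(240,291,145,210)); print("strap/nest",p,c)
print("tray",tray_fit(im))
b,c=None,None
# body: saturate
f=im.astype(float).copy(); blue=np.clip((f[:,:,2]-90)/140,0,1)
print(fit(blue,lambda p:disc(p,0,.016),(.33,-.304),(425,465,257,297)))
def ov(p):
    o=cv2.resize(im[145:210,240:345][:,:,::-1],None,fx=7,fy=7,interpolation=cv2.INTER_CUBIC)
    def dr(L,col):
        uv=proj(T2(p,L)); uv=((uv-[240,145]+.5)*7-.5)
        cv2.polylines(o,[np.round(uv).astype(int)],True,col,1)
    r=lambda a,b,c,z:[(a,-c,z),(b,-c,z),(b,c,z),(a,c,z)]
    dr(r(-.045,.18,.045,.015),(0,255,255)); dr(r(-.045,.145,.028,.085),(255,0,0)); dr(r(.162,.178,.013,.086),(0,255,0))
    dr(np.c_[.125+.022*np.cos(A),.022*np.sin(A),np.full(48,.0915)],(255,0,255)); dr(r(-.005,.035,.006,.117),(255,255,0))
    cv2.imwrite("pics/ov0.png",o)
ov(p)
c=lambda a:(np.array(a)+.5)/7-.5+np.array([240,145])
tp=unproj(c([(137,207),(290,168)]),.126); 
ax=T2(p,[(.125,0,.126)]); print(tp,ax)
d=tp[1]-tp[0]; print("bar yaw",np.arctan2(d[1],d[0]),"turn", (p[2]+3.6-np.arctan2(d[1],d[0]))%(2*np.pi))
for n in("top",):pass
E
```

```text
[[254  96  90]
 [254  95  89]
 [254  95  89]
 [254  95  89]
 [241 105 104]
 [206 217 222]
 [230 237 241]] [[121 251 163]
 [120 250 162]
 [120 251 162]
 [120 251 162]]
strap/nest [0.62512395 0.06192149 1.63015958] 11.040288649090861
tray (array([ 0.59164657, -0.32424061,  1.56847838]), np.float64(280.90598437733246))
(array([ 0.33039841, -0.30456956]), np.float64(6.406020992392623))
[[0.61200842 0.21081803 0.126     ]
 [0.62662646 0.1530562  0.126     ]] [[0.6177079 0.1867013 0.126    ]]
bar yaw -1.3229261492749074 turn 0.2699004251674335
```

View pics/ov0.png

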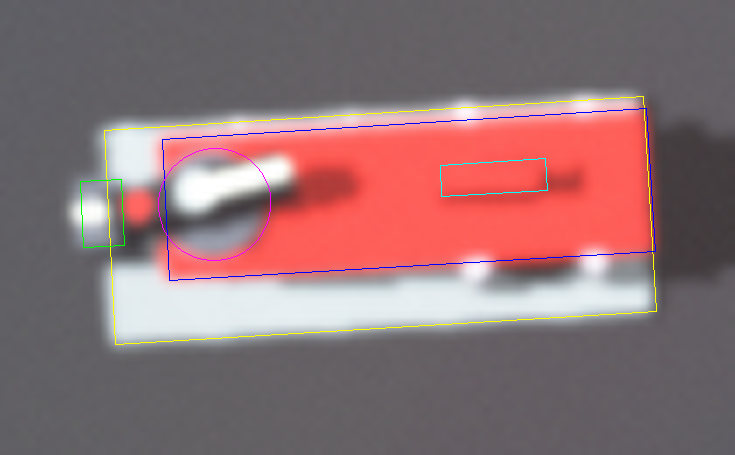

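```bash
python3 - <<'E'
from h import *
im=cv2.imread("pics/top0.png")[:,:,::-1]
f=im.astype(float).min(2); print(f[150:156,252:262].round(), f[190:198,290])
fr=np.clip((f-95)/(205-95),0,1)
w=np.zeros(f.shape); w[187:200,246:340]=1; w[155:167,246:261]=1; w[184:187,246:261]=1
w[183:197,328:340]=1
w[184:192,304:326]=0
L=np.array([(x,y,zz) for x in(-.045,.18) for y in(-.045,.045) for zz in (0,.015)])
print(fit(fr,lambda p:T2(p,L),(.625,.062,1.63),(240,345,145,210),w=w))
# strap with weight
g=np.clip((im[:,:,0].astype(float)-np.maximum(im[:,:,1],im[:,:,2]).astype(float)-10)/145,0,1)
print(strap_fit(im,(.622,.061,1.63),ign=(240,285,145,210)), strap_fit(im,(.622,.061,1.63)))
E
```

```text
[[96. 95. 95. 96. 96. 96. 94. 96. 95. 95.]
 [95. 95. 94. 95. 95. 96. 94. 96. 95. 94.]
 [95. 96. 95. 96. 96. 96. 96. 96. 98. 96.]
 [94. 95. 95. 97. 97. 95. 95. 94. 96. 97.]
 [96. 95. 95. 96. 95. 97. 94. 94. 94. 95.]
 [94. 95. 95. 95. 95. 95. 94. 95. 95. 95.]] [222. 198. 153. 113.  98.  98.  95.  96.]
(array([0.62517111, 0.06419748, 1.62346123]), np.float64(9.351205578192697))
(array([0.6249889 , 0.06194627, 1.63247719]), np.float64(12.408025663735938)) (array([0.62514647, 0.06139797, 1.62817158]), np.float64(224.87469466362379))
```

```bash
python3 - <<'E'
from h import *
N=(.6252,.0635,1.625)
k=T2(N,[(.125,0,.114)])[0]; print(k)
for y0 in (-1.323+np.pi/2,-1.323-np.pi/2,-1.323+1.5*np.pi):
  for t in (0,1,2,3.33):
    q=robot.ik(k+[0,0,.0028*t],Rd(y0-t)); print(y0,t,None if q is None else np.round(q,2))
E
```

```text
[0.61842786 0.18831642 0.114     ]
0.2477963267948966 0 [-0.65  0.61  0.43  1.66 -0.3   0.94  0.14]
0.2477963267948966 1 [-0.75  0.64  0.58  1.66 -0.41  0.97 -0.78]
0.2477963267948966 2 [-0.8   0.65  0.65  1.66 -0.46  0.99 -1.74]
0.2477963267948966 3.33 [-0.23  0.56 -0.15  1.64  0.1   0.95  2.78]
-2.8937963267948965 0 [ 0.36  0.85 -1.09  1.62  0.81  1.18  2.47]
-2.8937963267948965 1 [-0.34  0.57  0.    1.65 -0.    0.93  2.05]
-2.8937963267948965 2 [-0.5   0.57  0.21  1.65 -0.14  0.94  1.16]
-2.8937963267948965 3.33 [-0.68  0.6   0.47  1.65 -0.32  0.96 -0.03]
3.3893889803846897 0 [ 0.36  0.85 -1.09  1.62  0.81  1.18  2.47]
3.3893889803846897 1 [-0.34  0.57  0.    1.65 -0.    0.93  2.05]
3.3893889803846897 2 [-0.5   0.57  0.21  1.65 -0.14  0.94  1.16]
3.3893889803846897 3.33 [-0.68  0.6   0.47  1.65 -0.32  0.96 -0.03]
```

```bash
python3 - <<'E'
from h import *
N=(.6252,.0635,1.625)
k=T2(N,[(.125,0,.114)])[0]; y0=-1.323+np.pi/2
robot.move_ptp([k[0],k[1],.20],Rd(y0)); robot.gripper_to(.05)
robot.move_linear([k[0],k[1],.1145],.1)
s=robot.get_state(); print(s['time'],s['ee_pos'],s['force'],s['qpos'])
robot.gripper_to(0.0)
s=robot.get_state(); print(s['time'],s['ee_pos'],s['force'],s['moment'],s['opening'],s['qpos'])
snap("k1",crop=(240,345,130,215),f=7); snap("k1s","scene",(305,460,130,275),5)
E
```

```text
3.9833 [0.61880472 0.18840269 0.11514559] [ 0.20246174 -0.03505503  0.20631998] [-0.63104743  0.60041952  0.40279219  1.65746534 -0.27793393  0.93974841
  0.1213427 ]
4.6083 [0.61995819 0.18871071 0.11491523] [10.65551618  2.52090727 -6.77027566] [ 0.54228847 -2.62025879 -0.0052661 ] 0.015661625002466973 [-0.63093454  0.60127989  0.40266166  1.65662182 -0.27822376  0.93707492
  0.12137397]
```

View pics/k1s.png

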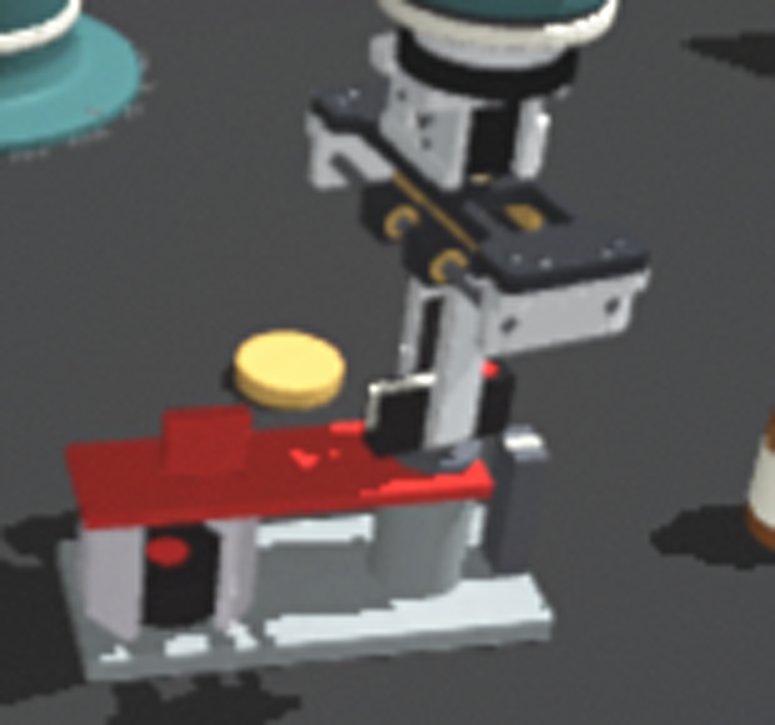

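View pics/k1_full.png

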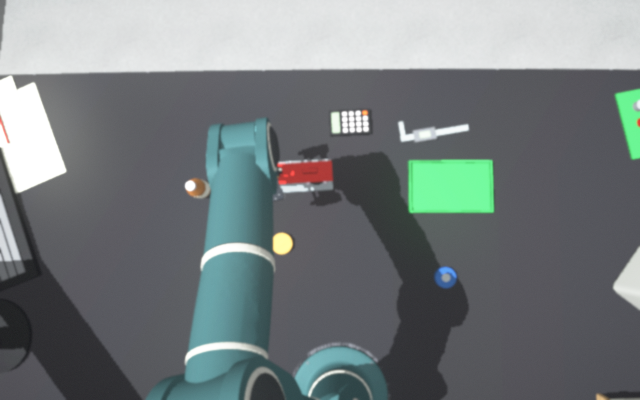

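```bash
cat >> h.py <<'E'
def turn(c,yaw,z,total,step=.2):
    """rotate clockwise holding bar; c centre xy, yaw jaw yaw; returns c,yaw"""
    n=int(np.ceil(total/step)); d=total/n; z0=z
    for i in range(n):
        yaw-=d; z+=.0028*d
        q=robot.ik([c[0],c[1],z],Rd(yaw)); robot.goto_joints(q)
        s=robot.get_state(); j=np.array([np.cos(yaw),np.sin(yaw)])
        e=(s['ee_pos'][:2]-c)@j
        print(round(s['time'],1),"F",s['force'].round(1),"Mz",s['moment'][2].round(2),"e mm",round(1e3*e,2),"dz",round(1e3*(s['ee_pos'][2]-z),2),"j7",s['qpos'][6].round(2))
        c=c+j*e*.8
    return c,yaw,z
E
python3 - <<'E'
from h import *
c=np.array([.6200,.1887]); y0=-1.323+np.pi/2
print(turn(c,y0,.1145,1.0))
E
```

```text
5.0 F [-2.4 -0.1  4.5] Mz -0.1 e mm -0.13 dz 0.25 j7 -0.05
5.3 F [-5.6 -0.5  5.6] Mz -0.08 e mm -0.36 dz 0.23 j7 -0.23
5.6 F [-4.9 -1.1  7.5] Mz -0.08 e mm -0.46 dz 0.19 j7 -0.4
5.9 F [-5.2  0.4  6.5] Mz -0.11 e mm -0.47 dz 0.21 j7 -0.57
6.2 F [-5.6 -0.3  7.8] Mz -0.04 e mm -0.44 dz 0.19 j7 -0.74
(array([0.61868145, 0.18930731]), -0.7522036732051034, 0.11730000000000003)
```

```bash
python3 - <<'E'
from h import *
c=np.array([.61868,.18931])
c,y,z=turn(c,-.7522,.1173,1.0); print(c,y,z)
robot.gripper_to(.05); s=robot.get_state(); print(s['ee_pos'])
robot.move_linear([c[0],c[1],z+.05],.15)
robot.move_ptp([c[0],c[1],z+.05],Rd(y+np.pi)); robot.move_linear([c[0],c[1],z],.1)
robot.gripper_to(0.); s=robot.get_state(); print(s['time'],s['ee_pos'],s['force'],s['opening'],s['qpos'])
E
```

```text
6.5 F [-5.7  0.1  7.8] Mz -0.09 e mm -0.45 dz 0.19 j7 -0.92
6.8 F [-4.3  1.5  8.2] Mz -0.03 e mm -0.43 dz 0.19 j7 -1.09
7.0 F [-5.3  0.4  8.2] Mz -0.1 e mm -0.41 dz 0.19 j7 -1.26
7.3 F [-4.8  0.8  8.2] Mz -0.08 e mm -0.41 dz 0.19 j7 -1.43
7.6 F [-6.1  1.5  8.6] Mz -0.06 e mm -0.45 dz 0.21 j7 -1.61
[0.61831904 0.19092391] -1.7521999999999998 0.12010000000000003
[0.61825362 0.19055621 0.12007886]
12.55 [0.61882284 0.19093375 0.12095205] [-1.05303748 -1.90090979  8.86178328] 0.016016537541865664 [-0.48072699  0.56875163  0.18529889  1.64630495 -0.12337386  0.93669101
  1.13847962]
```

```bash
python3 - <<'E'
from h import *
c,y,z=turn(np.array([.6183,.1907]),-1.7522+np.pi,.1201,1.335,.2); print(c,y,z)
s=robot.get_state(); print(s['ee_pos'],s['force'],np.arctan2(s['tool_rot'][1,1],s['tool_rot'][0,1]))
robot.gripper_to(.05); s=robot.get_state(); print(s['time'],s['ee_pos'])
robot.move_linear([c[0],c[1],z+.08],.2)
q=robot.get_state()['qpos'].copy(); q[0]-=.5; robot.goto_joints(q)
snap("k2",crop=(240,345,145,210),f=7); snap("k2s","scene",(305,425,170,275),5)
print(robot.get_state()['time'])
E
```

```text
12.8 F [-0.8  0.1  8.4] Mz -0.16 e mm 0.56 dz 0.89 j7 0.97
13.1 F [-2.1 -1.6  8.8] Mz -0.14 e mm 0.42 dz 0.91 j7 0.8
13.4 F [-1.4 -3.1  9.6] Mz -0.11 e mm 0.32 dz 0.88 j7 0.64
13.7 F [-1.8 -3.3  9.9] Mz -0.08 e mm 0.3 dz 0.88 j7 0.47
14.0 F [-2.6 -2.6 10.7] Mz -0.1 e mm 0.29 dz 0.86 j7 0.3
14.3 F [-2.4 -2.9 10.5] Mz -0.11 e mm 0.34 dz 0.88 j7 0.14
14.6 F [-4.4 -3.  11.8] Mz -0.11 e mm 0.27 dz 0.86 j7 -0.03
[0.61970607 0.19190424] 0.05439265358979334 0.12383800000000005
[0.6197712  0.1917159  0.12470157] [-4.37824034 -2.99933965 11.77987519] 0.053201034042261716
15.3 [0.61945746 0.19192352 0.12379634]
17.1667
```

View pics/k2.png

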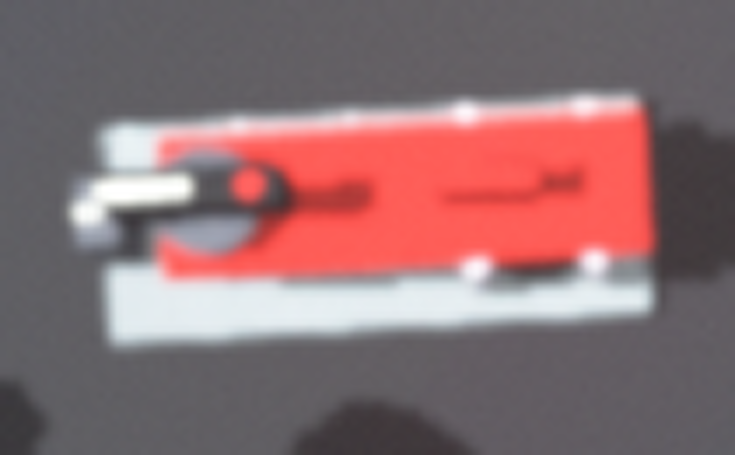

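View pics/k2s.png

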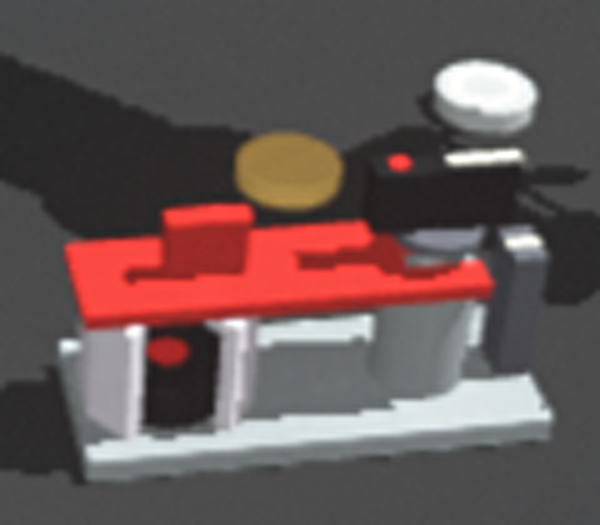

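View pics/k2_full.png

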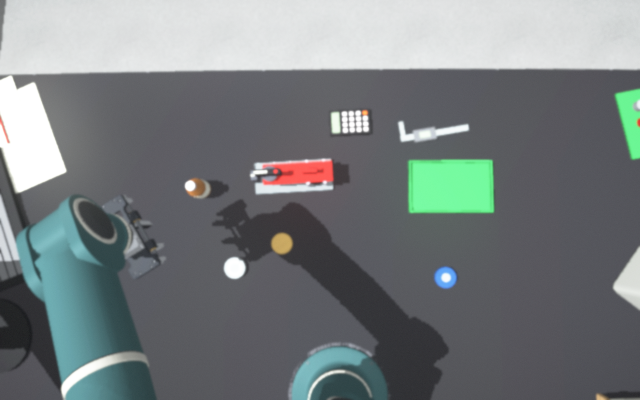

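```bash
cat >> h.py <<'E'
N=(.6264,.0661,1.625)
def nest(x,y,z): return T2(N,[(x,y,z)])[0]
def st(tag=""):
    s=robot.get_state(); print(tag,round(s['time'],1),"ee",s['ee_pos'].round(4),"F",s['force'].round(1),"M",s['moment'].round(2),"op",round(s['opening'],4)); return s
E
python3 - <<'E'
from h import *
g=nest(.015,0,.107); R=Rd(N[2]-np.pi/2)
robot.move_ptp([*g[:2],.2],R); robot.move_linear(g,.12); st("at"); robot.gripper_to(0.); st("grip")
print(robot.move_linear(g+[0,0,.008],.04)); st("up8")
snap("s1s","scene",(305,425,170,275),5)
E
```

```text
at 19.6 ee [0.626  0.081  0.1077] F [ 0.2 -0.6 -0.7] M [-0.05  0.02  0.02] op 0.0501
grip 20.3 ee [0.6256 0.0811 0.1071] F [0.5 0.3 1.4] M [-0.01  0.11 -0.06] op 0.012
False
up8 20.7 ee [0.6256 0.0811 0.1152] F [-0.1 -1.  -2.4] M [-0.09  0.08 -0.01] op 0.0115
```

View pics/s1s.png

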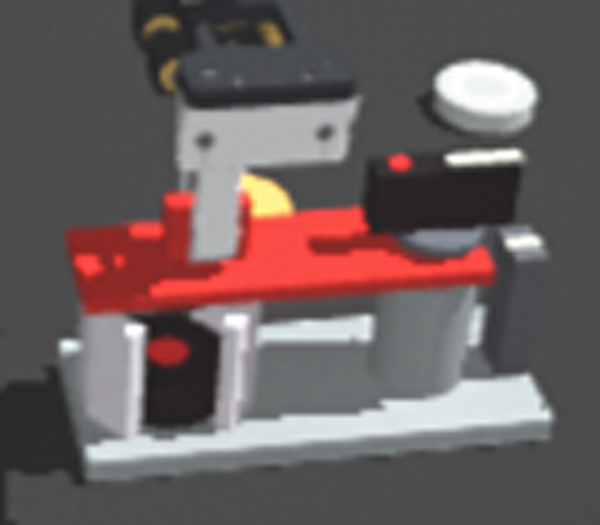

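```bash
python3 - <<'E'
from h import *
g=nest(.015,0,.115); R=Rd(N[2]-np.pi/2)
robot.move_linear(nest(-.057,0,.1150),.08); st("drawn")
robot.move_linear(nest(-.06,0,.20),.15); st("lift")
snap("s2s","scene",(250,450,110,275),4)
E
```

```text
drawn 21.8 ee [0.6295 0.0098 0.1149] F [-0.1 -0.5 -1.7] M [-0.11  0.07  0.02] op 0.0118
lift 22.5 ee [0.6292 0.0066 0.1992] F [-0.2 -0.2 -2.7] M [-0.08  0.06  0.06] op 0.0119
```

View pics/s2s.png

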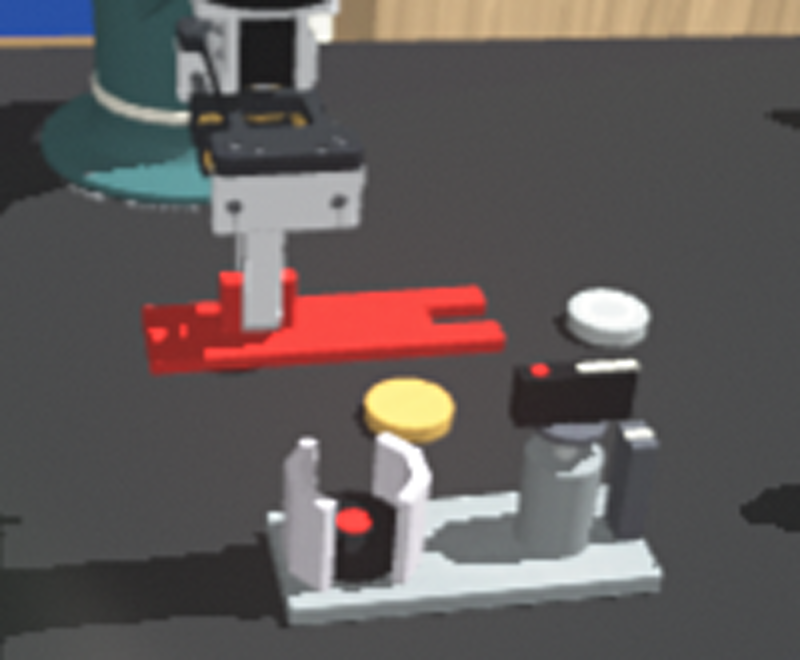

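Strap is free and level, knob unmoved. Now I'll carry it to the tray.

```bash
cat >> h.py <<'E'
TR=(.5925,-.3225,1.5685)
E
python3 - <<'E'
from h import *
p=np.array([TR[0]+.037,TR[1]-.035]); R=Rd(TR[2]-np.pi/2)
robot.move_ptp([*p,.15],R)
robot.move_linear([*p,.06],.15)
h=robot.move_linear([*p,.039],.03,threshold=5); st(f"down {h}")
robot.gripper_to(.04); st("rel")
robot.move_linear([*p,.16],.2)
# look at nest and tray
q=robot.ik([.45,-.1,.35],R)
robot.move_ptp([.40,-.30,.30],R)
snap("t1",crop=(240,345,145,210),f=7); snap("t1s","scene",(100,425,180,320),2)
E
```

```text
down True 25.3 ee [ 0.6293 -0.3573  0.04  ] F [-0.7  1.6  5.3] M [0.07 0.13 0.01] op 0.0116
rel 25.9 ee [ 0.6289 -0.3569  0.0394] F [ 0.8 -1.3  0.1] M [-0.11  0.07  0.02] op 0.0402
```

View pics/t1.png

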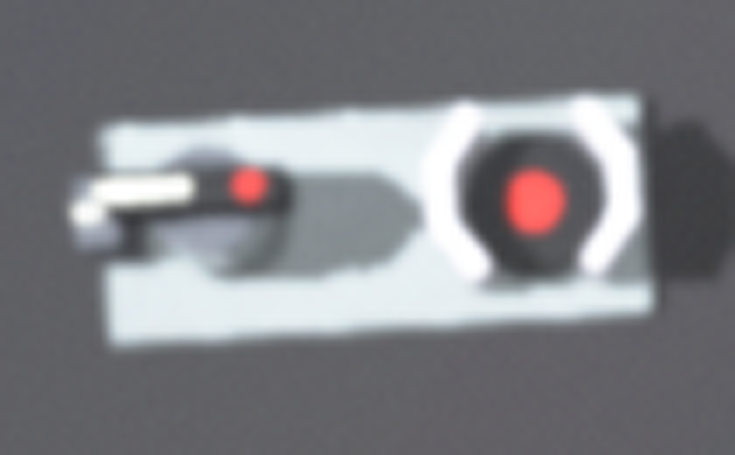

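View pics/t1_full.png

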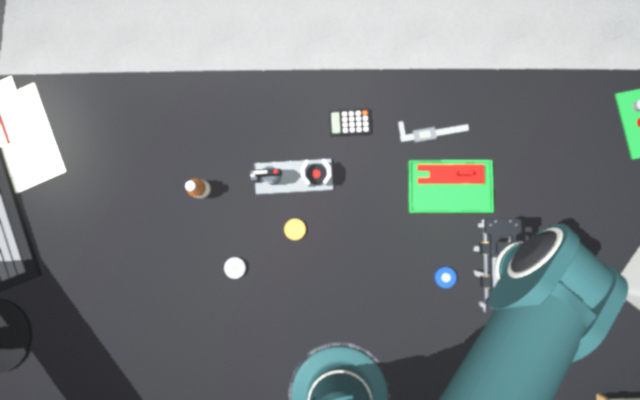

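View pics/t1s.png

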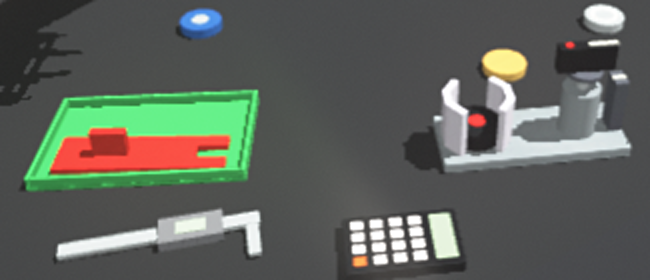

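```bash
python3 - <<'E'
from h import *
im=cv2.imread("pics/t1_full.png")[:,:,::-1]
f=im.astype(float).min(2); fr=np.clip((f-95)/(205-95),0,1)
w=np.zeros(f.shape); w[187:200,246:340]=1; w[155:167,246:261]=1; w[184:187,246:261]=1
w[183:197,328:340]=1; w[155:164,246:300]=1; w[155:162,328:340]=1
w[184:192,304:326]=0
L=np.array([(x,y,zz) for x in(-.045,.18) for y in(-.045,.045) for zz in (0,.015)])
p,c=fit(fr,lambda p:T2(p,L),(.625,.062,1.63),(240,345,145,210),w=w); print(p,c)
f2=im.astype(float); red=np.clip((f2[:,:,0]-f2[:,:,1]-20)/130,0,1)[165:185,308:325]
v,u=np.mgrid[165:185,308:325]; uv=((u*red).sum()/red.sum(),(v*red).sum()/red.sum()); print("dummy dot",uv,unproj([uv],.039))
o=cv2.resize(im[145:210,240:345][:,:,::-1],None,fx=7,fy=7,interpolation=cv2.INTER_CUBIC)
def dr(p,L,col):
    uv=proj(T2(p,L)); uv=((uv-[240,145]+.5)*7-.5); cv2.polylines(o,[np.round(uv).astype(int)],True,col,1)
ci=lambda r,z,x=0:np.c_[x+r*np.cos(A),r*np.sin(A),np.full(48,z)]
dr(p,L[[1,3,7,5]],(0,200,200)); dr(p,ci(.032,.077),(0,0,255)); dr(p,ci(.04,.077),(255,0,0)); dr(p,ci(.03,.039),(255,0,255)); dr(p,ci(.022,.102,.125),(0,255,0))
cv2.imwrite("pics/ov1.png",o)
E
```

```text
[0.62549866 0.06432642 1.62360982] 12.164615409390896
dummy dot (np.float64(315.9139544076953), np.float64(173.33904335222033)) [[0.62546209 0.06393933 0.039     ]]
```

View pics/ov1.png

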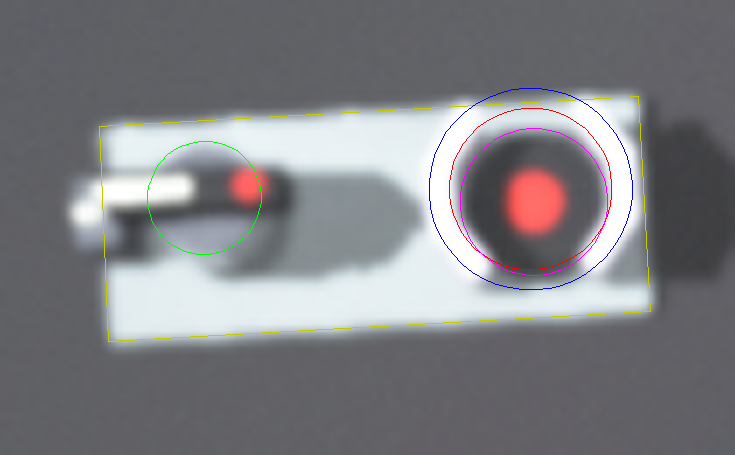

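```bash
python3 - <<'E'
from h import *
R=Rd(N[2]-np.pi/2)
robot.move_ptp([*nest(0,0,.2)[:2],.2],R); robot.gripper_to(.094)
print(robot.move_linear(nest(0,0,.0385),.12,threshold=8)); st("in")
robot.gripper_to(.0); st("grip")
robot.move_linear(nest(0,0,.048),.05); st("up1")
robot.move_linear(nest(0,0,.2),.15); st("up")
snap("d1s","scene",(250,450,110,275),4)
E
```

```text
False
in 31.9 ee [0.6268 0.0662 0.0392] F [-0.2  0.7  0.2] M [-0.08  0.08 -0.01] op 0.0938
grip 32.6 ee [0.6264 0.0661 0.0386] F [-1.2 -0.7  0.3] M [-0.04  0.05  0.03] op 0.0586
up1 32.9 ee [0.6266 0.0662 0.0484] F [ 1.1  0.6 -1.3] M [-0.07 -0.02  0.07] op 0.0583
up 34.1 ee [0.626  0.0661 0.1991] F [ 0.2  0.1 -0.7] M [-0.05  0.08 -0.07] op 0.0584
```

View pics/d1s.png

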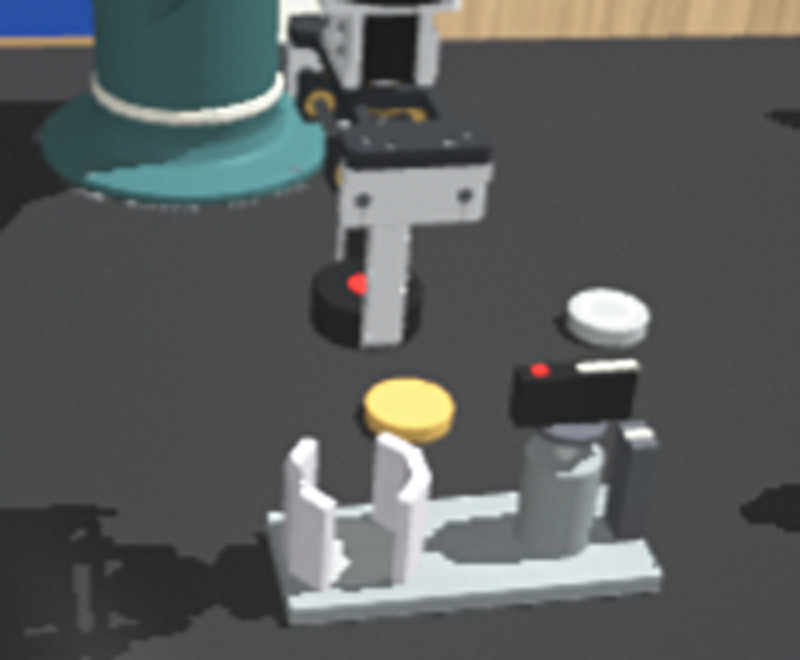

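```bash
python3 - <<'E'
from h import *
p=np.array([TR[0]-.037,TR[1]+.01]); 
s=robot.get_state(); 
qa=robot.ik([*p,.12],Rd(TR[2])); qb=robot.ik([*p,.12],Rd(TR[2]+np.pi)); print(qa.round(2) if qa is not None else None,qb.round(2) if qb is not None else None)
q0=s['qpos']; c=[q for q in (qa,qb) if q is not None]; c.sort(key=lambda q:abs(q-q0).max())
robot.goto_joints(c[0]); st()
robot.move_linear([*p,.05],.15); h=robot.move_linear([*p,.0285],.03,threshold=4); st(f"down {h}")
robot.gripper_to(.08); st("rel"); robot.move_linear([*p,.2],.2)
B=np.array([.3311,-.303])
robot.move_ptp([B[0],B[1],.12],Rd(np.pi/4)); 
snap("t2",crop=(395,510,145,300),f=5)
E
```

```text
[ 0.14  0.59  0.45  1.68 -0.3   0.94  2.27] [-0.2   0.79  1.01  1.69 -0.74  1.09 -0.53]
 35.6 ee [ 0.5564 -0.3113  0.12  ] F [ 0.2  0.4 -1.1] M [0.   0.14 0.02] op 0.0589
down True 36.9 ee [ 0.5553 -0.3123  0.0285] F [-0.3  1.3  7.5] M [ 0.15  0.31 -0.  ] op 0.0582
rel 37.4 ee [ 0.5549 -0.3121  0.0281] F [-0.5 -0.2  0.3] M [-0.02  0.11 -0.04] op 0.08
```

View pics/t2.png

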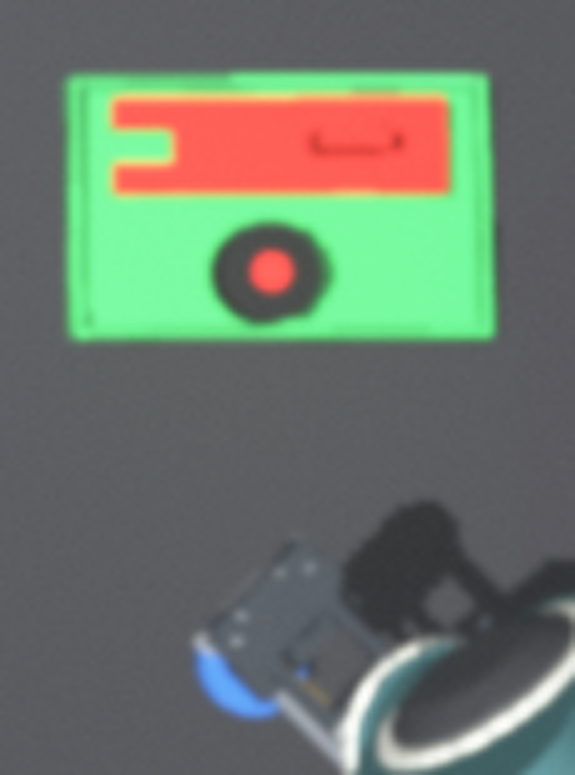

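```bash
cat >> h.py <<'E'
def center(B,yaw,z=.0215,zup=.10):
    """squeeze at yaw+90 then at yaw; leaves it gripped at yaw. assumes gripper can rotate while open down low"""
    B=np.array(B,float)
    robot.gripper_to(.09)
    robot.move_ptp([*B,zup],Rd(yaw+np.pi/2)); robot.move_linear([*B,z],.12)
    robot.gripper_to(0.); st("sqA"); robot.gripper_to(.09)
    q=robot.ik([*B,z],Rd(yaw)); robot.goto_joints(q)
    s=st("before B"); 
    if np.linalg.norm(s['ee_pos'][:2]-B)>.0004: robot.move_linear([*B,z],.05)
    robot.gripper_to(0.); return st("sqB")
E
python3 - <<'E'
from h import *
B=np.array([.3311,-.303])
for y in (0,np.pi/4,np.pi/2):
    print([ (None if (q:=robot.ik([*B,.0215],Rd(yy))) is None else q.round(2)) for yy in (y,y+np.pi/2)])
center(B,np.pi/4)
robot.gripper_to(.09); st("open")
robot.move_linear([*B,.15],.2); q=robot.get_state()['qpos'].copy(); q[0]-=.5; robot.goto_joints(q)   
im=snap("b1",crop=(400,500,230,310),f=6)
f=im.astype(float); blue=np.clip((f[:,:,2]-90)/140,0,1)
print(fit(blue,lambda p:disc(p,0,.016),(.33,-.304),(425,465,257,297)))
E
```

```text
[array([ 0.14,  0.52,  0.63,  2.2 , -0.57,  0.58,  1.2 ]), array([ 0.36,  0.47,  0.37,  2.19, -0.32,  0.54,  2.54])]
[array([ 0.24,  0.49,  0.51,  2.19, -0.45,  0.56,  1.87]), array([ 0.99,  0.46, -0.37,  2.17,  0.31,  0.56,  2.74])]
[array([ 0.36,  0.47,  0.37,  2.19, -0.32,  0.54,  2.54]), array([-0.17,  0.77,  1.08,  2.2 , -1.01,  0.81, -1.56])]
sqA 43.9 ee [ 0.3312 -0.3032  0.0217] F [-0.7  0.2  5.3] M [0.06 0.25 0.03] op 0.0588
before B 45.7 ee [ 0.3311 -0.303   0.0215] F [-0.3 -0.5 -0.1] M [-0.11 -0.05 -0.04] op 0.0903
sqB 46.3 ee [ 0.3312 -0.3029  0.0215] F [ 1.6 -0.1 -0.5] M [ 0.06 -0.15  0.01] op 0.0583
open 47.0 ee [ 0.3311 -0.303   0.0215] F [ 0.8 -0.4 -0.4] M [-0.05  0.04  0.06] op 0.0898
(array([ 0.32944779, -0.30581582]), np.float64(86.78409635931975))
```

View pics/b1.png

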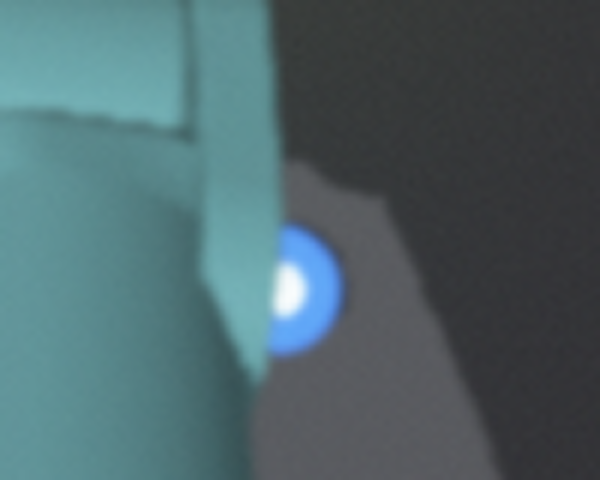

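```bash
python3 - <<'E'
from h import *
q=robot.get_state()['qpos'].copy(); q[0]-=.45; robot.goto_joints(q)   
im=snap("b2"); st()
f=im.astype(float); blue=np.clip((f[:,:,2]-90)/140,0,1)
print(fit(blue,lambda p:disc(p,0,.016),(.33,-.304),(425,465,257,297)))
for n,u,h in(("sp",(295,229),.014),("bl",(235,268),.016)):
    print(n,find_disc(im,u,h))
E
```

```text
49.6 ee [0.439  0.0897 0.1488] F [ 0.3 -0.5  0.4] M [ 0.03 -0.04  0.01] op 0.09
(array([ 0.32858028, -0.30568987]), np.float64(137.87105297970464))
sp (array([0.44283865, 0.13540554]), np.float64(482.3525646612022))
bl (array([0.35617015, 0.30142273]), np.float64(3.8259686311697925))
```

View pics/b2.png

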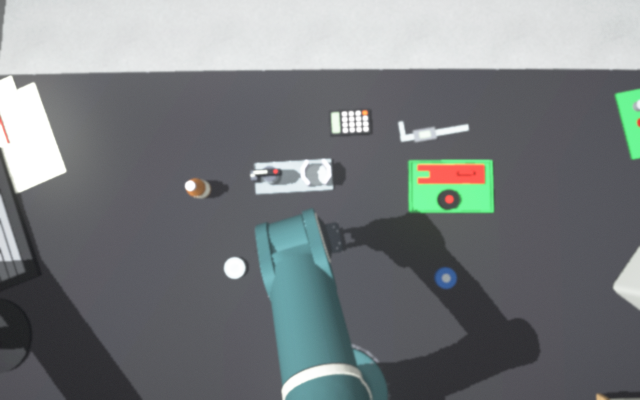

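```bash
python3 - <<'E'
from h import *
im=cv2.imread("pics/b2.png")[:,:,::-1].astype(float)
print(im[277,430:462].astype(int).tolist()[::3])
f=im[:,:,2]; bg=np.median(f[262:268,432:460]); print(bg,f[277,436:458])
for fg in (110,140,170):
    print(fit(np.clip((f-bg-4)/(fg-bg),0,1),lambda p:disc(p,0,.016),(.33,-.304),(427,463,260,296)))
E
```

```text
[[53, 55, 56], [53, 59, 70], [56, 90, 142], [60, 97, 154], [127, 141, 162], [155, 163, 166], [153, 162, 166], [78, 107, 154], [58, 94, 149], [53, 63, 80], [53, 54, 57]]
57.0 [142. 151. 155. 154. 156. 157. 162. 165. 167. 166. 163. 166. 166. 166.
 159. 154. 152. 151. 149. 141. 113.  80.]
(array([ 0.32889148, -0.30541296]), np.float64(26.234688032565348))
(array([ 0.32893094, -0.30547511]), np.float64(14.965651575070927))
(array([ 0.32875881, -0.30538922]), np.float64(31.250508896028094))
```

```bash
cat >> h.py <<'E'
def insert(z,R=None,n=(0,0)):
    R=Rd(N[2]-np.pi/2) if R is None else R
    a=nest(n[0],n[1],0)
    robot.move_ptp([a[0],a[1],.19],R); robot.move_linear([a[0],a[1],.105],.12)
    h=robot.move_linear([a[0],a[1],z-.001],.04,threshold=8); return h,st(f"ins hit={h} target {z}")
E
python3 - <<'E'
from h import *
B=np.array([.3311,-.303])
robot.move_ptp([*B,.12],Rd(np.pi/4)); robot.move_linear([*B,.0215],.12); robot.gripper_to(0.); st("g")
robot.move_linear([*B,.19],.15); st()
print(insert(.0365)[0])
snap("i1s","scene",(270,430,140,275),5)
E
```

```text
g 52.7 ee [ 0.3312 -0.303   0.0216] F [-0.7 -0.1  5.7] M [0.13 0.08 0.01] op 0.0581
 54.0 ee [ 0.3307 -0.3027  0.1893] F [ 0.5  0.1 -4.9] M [-0.02  0.03 -0.02] op 0.0584
ins hit=True target 0.0365 58.2 ee [0.6264 0.0661 0.0367] F [-0.7 -0.5  7.3] M [-0.04  0.28 -0.03] op 0.058
True
```

View pics/i1s.png

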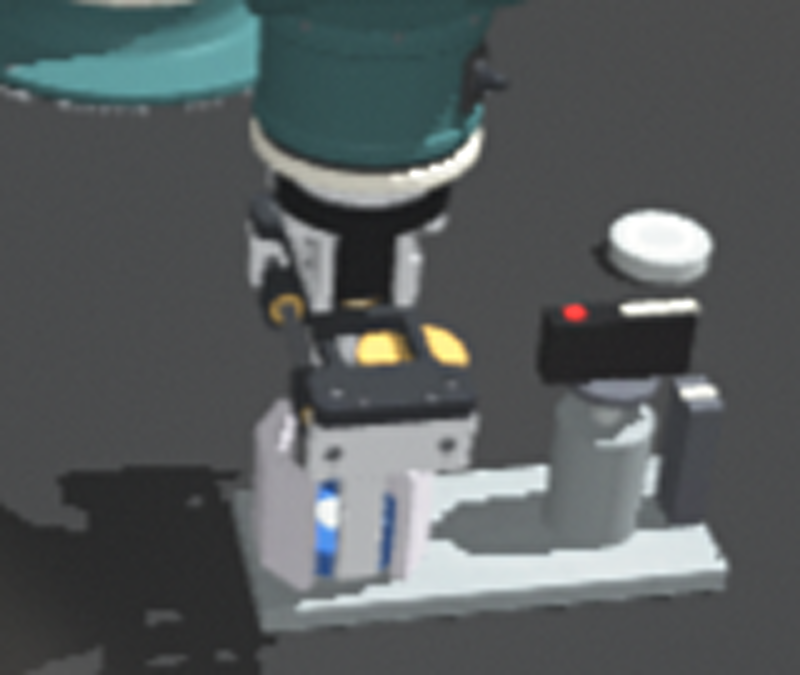

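```bash
python3 - <<'E'
from h import *
robot.gripper_to(.094); st("rel"); robot.move_linear(nest(0,0,.2),.2)
robot.move_ptp([.42,-.25,.25],Rd(N[2]-np.pi/2))
im=snap("c1"); st()
for n,u,h in(("sp",(295,229),.014),("bl",(235,268),.016)): print(n,find_disc(im,u,h))
b=im[145:210,240:345][:,:,::-1]; cv2.imwrite("pics/c1n.png",cv2.resize(b,None,fx=7,fy=7,interpolation=cv2.INTER_CUBIC))
E
```

```text
rel 58.9 ee [0.6254 0.066  0.0355] F [ 0.7 -0.3  0.4] M [-0.1   0.05 -0.01] op 0.0942
 61.4 ee [ 0.4208 -0.2491  0.2497] F [ 0.  -0.5  0.8] M [-0.03  0.02  0.01] op 0.0933
sp (array([0.46805037, 0.12704009]), np.float64(5.6695210092761315))
bl (array([0.35605605, 0.30145741]), np.float64(4.012068120053673))
```

View pics/c1.png

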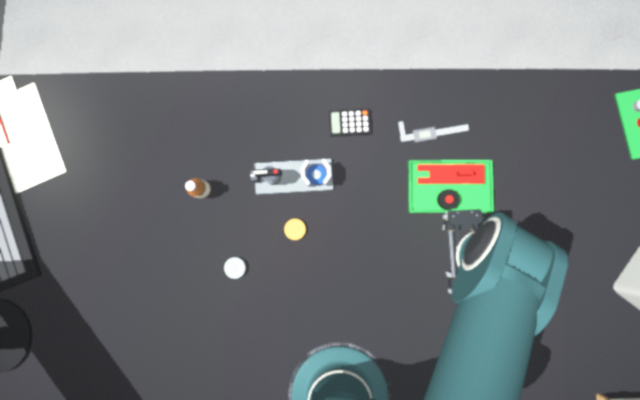

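View pics/c1n.png

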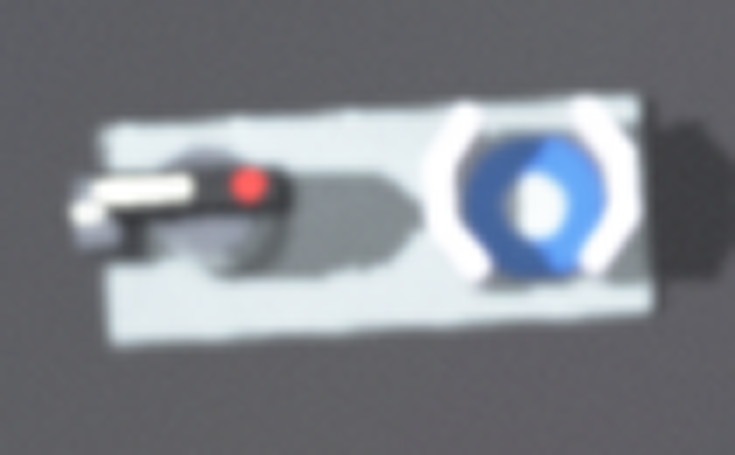

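```bash
python3 - <<'E'
from h import *
S=np.array([.4695,.1292])
ys=[-np.pi/2,0,np.pi/2]
for y in (-np.pi/4,0,np.pi/4,3*np.pi/4): 
    print(y,[ (None if (q:=robot.ik([*S,.021],Rd(yy))) is None else q.round(2)) for yy in (y,y+np.pi/2)])
E
```

```text
-0.7853981633974483 [array([-0.46,  0.49,  0.15,  2.09, -0.13,  0.56, -1.  ]), array([-0.35,  0.49,  0.03,  2.09, -0.02,  0.56,  0.48])]
0 [array([-0.42,  0.49,  0.11,  2.09, -0.1 ,  0.56, -0.25]), array([-0.28,  0.49, -0.06,  2.09,  0.05,  0.57,  1.19])]
0.7853981633974483 [array([-0.35,  0.49,  0.03,  2.09, -0.02,  0.56,  0.48]), array([-0.27,  0.49, -0.07,  2.09,  0.06,  0.57,  1.97])]
2.356194490192345 [array([-0.27,  0.49, -0.07,  2.09,  0.06,  0.57,  1.97]), array([-0.65,  0.52,  0.38,  2.1 , -0.34,  0.58, -2.38])]
```

```bash
python3 - <<'E'
from h import *
S=np.array([.4695,.1292])
center(S,0,z=.021); robot.move_linear([*S,.19],.15); st("lift")
insert(.052)
robot.gripper_to(.094); st("rel"); robot.move_linear(nest(0,0,.2),.2)
robot.move_ptp([.42,-.25,.25],Rd(N[2]-np.pi/2))
im=snap("e1"); st(); print("bl",find_disc(im,(235,268),.016))
b=im[145:210,240:345][:,:,::-1]; cv2.imwrite("pics/e1n.png",cv2.resize(b,None,fx=7,fy=7,interpolation=cv2.INTER_CUBIC))
snap("e1s","scene",(290,430,160,275),5)
E
```

```text
sqA 64.6 ee [0.4696 0.1292 0.0212] F [-1.2 -0.6  4.1] M [-0.25  0.29  0.04] op 0.0585
before B 66.5 ee [0.4694 0.1292 0.021 ] F [ 1.  -0.7  0.3] M [-0.03 -0.    0.02] op 0.0899
sqB 67.1 ee [0.4695 0.1292 0.021 ] F [ 0.1 -1.  -0.5] M [-0.13  0.03  0.02] op 0.0581
lift 68.3 ee [0.4691 0.129  0.1893] F [-0.3  0.4 -1.6] M [-0.05  0.04 -0.07] op 0.0585
ins hit=True target 0.052 71.2 ee [0.6263 0.0661 0.052 ] F [-2.5 -0.5  8.2] M [-0.08  0.42  0.03] op 0.0584
rel 71.9 ee [0.6255 0.066  0.051 ] F [-0.   0.  -0.3] M [-0.08  0.06  0.04] op 0.0937
 74.3 ee [ 0.4208 -0.2492  0.2498] F [0.2 0.5 0. ] M [-0.07  0.04 -0.02] op 0.094
bl (array([0.35617158, 0.30146984]), np.float64(4.016316458200535))
```

View pics/e1n.png

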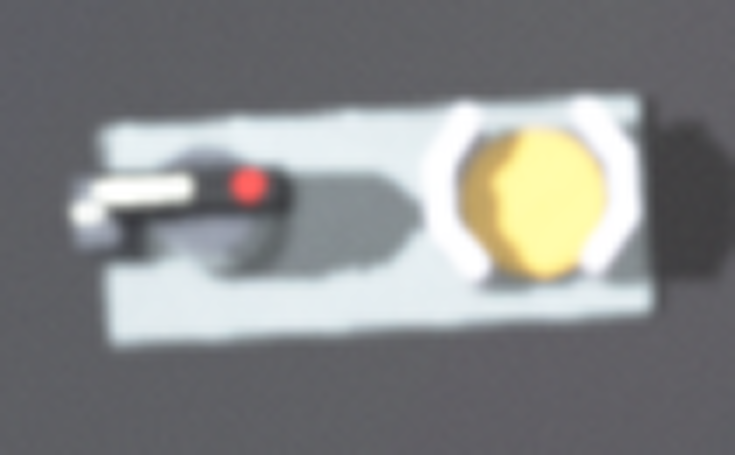

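View pics/e1s.png

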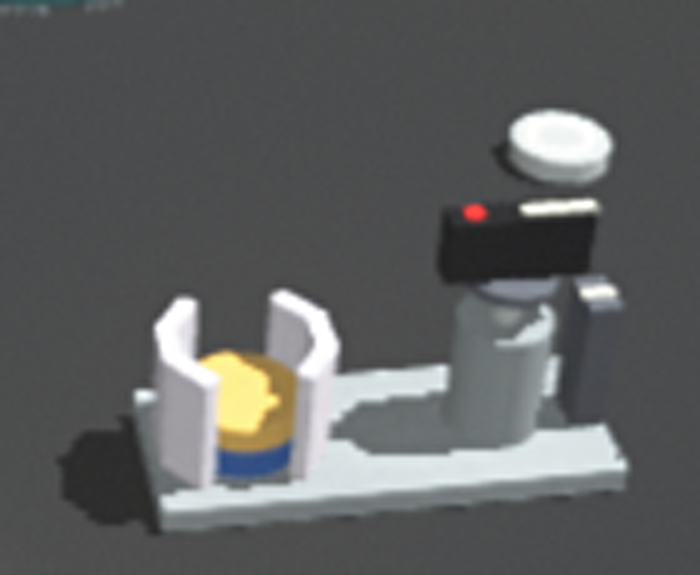

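View pics/e1.png

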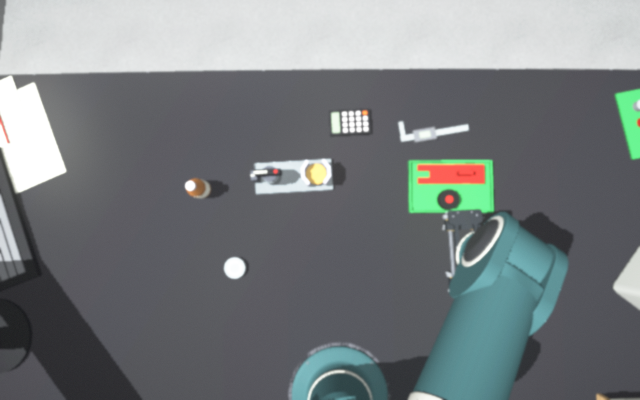

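```bash
python3 - <<'E'
from h import *
S=np.array([.3580,.3037])
for y in (-np.pi/4,0,np.pi/4): 
    print(y,[ (None if (q:=robot.ik([*S,.0215],Rd(yy))) is None else q.round(2)) for yy in (y,y+np.pi/2)])
center(S,0); robot.move_linear([*S,.19],.15); st("lift")
insert(.0665)
E
```

```text
-0.7853981633974483 [array([-1.04,  0.49,  0.33,  2.14, -0.29,  0.56, -1.29]), array([-0.97,  0.48,  0.24,  2.14, -0.21,  0.55,  0.21])]
0 [array([-1.08,  0.49,  0.37,  2.14, -0.32,  0.56, -0.47]), array([-0.84,  0.47,  0.08,  2.13, -0.07,  0.54,  0.86])]
0.7853981633974483 [array([-0.97,  0.48,  0.24,  2.14, -0.21,  0.55,  0.21]), array([-0.7 ,  0.47, -0.08,  2.13,  0.07,  0.55,  1.52])]
sqA 78.1 ee [0.358  0.3036 0.0216] F [-0.1 -2.6  5.4] M [-0.61  0.24 -0.02] op 0.0584
before B 80.0 ee [0.3579 0.3037 0.0215] F [-0.3 -0.1  0.3] M [-0.06  0.07  0.03] op 0.0899
sqB 80.6 ee [0.358  0.3037 0.0215] F [ 0.8 -0.2  0.8] M [-0.12 -0.01  0.03] op 0.0583
lift 81.8 ee [0.3577 0.3034 0.1893] F [ 0.6  0.7 -3. ] M [-0.02  0.07 -0.05] op 0.0583
ins hit=True target 0.0665 84.9 ee [0.6261 0.0661 0.0664] F [-1.   0.5  6.5] M [-0.03  0.4   0.04] op 0.0582
```

```bash
python3 - <<'E'
from h import *
robot.gripper_to(.094); robot.move_linear(nest(0,0,.22),.2)
robot.move_ptp([.38,-.18,.30],Rd(N[2]-np.pi/2)); robot.pause(.5)
im=snap("f1"); st()
b=im[140:215,240:345][:,:,::-1]; cv2.imwrite("pics/f1n.png",cv2.resize(b,None,fx=7,fy=7,interpolation=cv2.INTER_CUBIC))
snap("f1s","scene",(100,430,160,320),2); s=cv2.imread("pics/f1s_full.png")[180:275,300:430]; cv2.imwrite("pics/f1t.png",cv2.resize(s,None,fx=6,fy=6,interpolation=cv2.INTER_CUBIC))
f2=im.astype(float)
uvb=proj([nest(0,0,.061)]); print("stack top predicted px",uvb)
E
```

```text
88.5 ee [ 0.38 -0.18  0.3 ] F [-0.3 -0.2 -0.6] M [-0.06  0.   -0.01] op 0.0941
stack top predicted px [[314.86793945 171.94970586]]
```

View pics/f1.png

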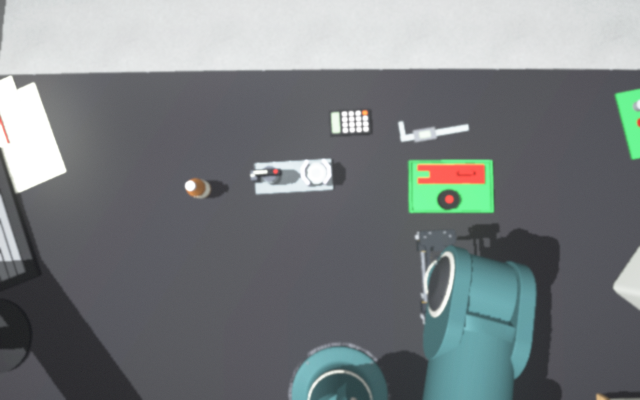

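View pics/f1n.png

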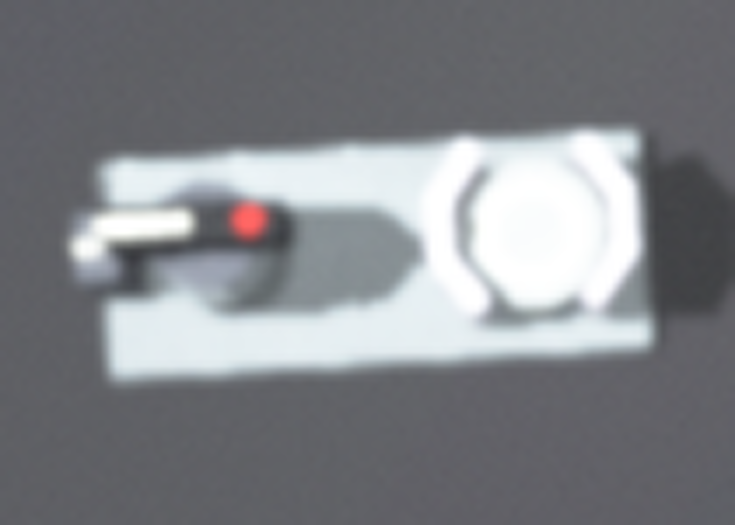

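View pics/f1t.png

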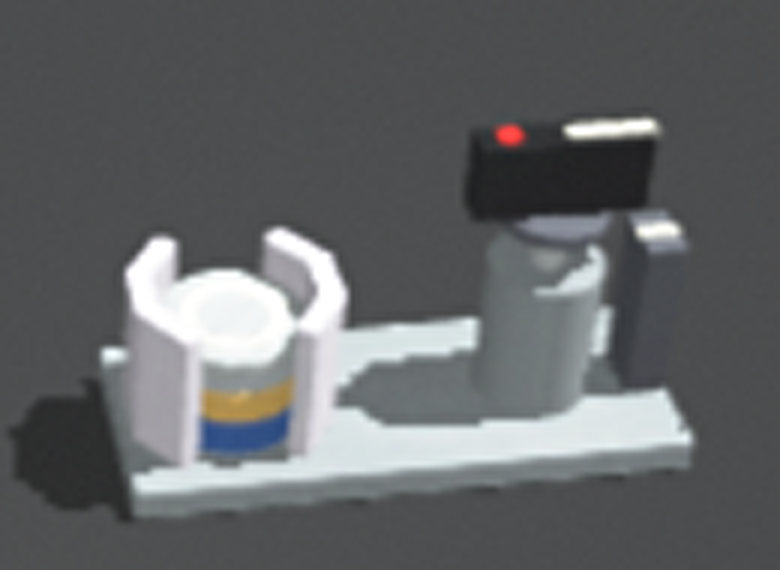

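View pics/f1s.png

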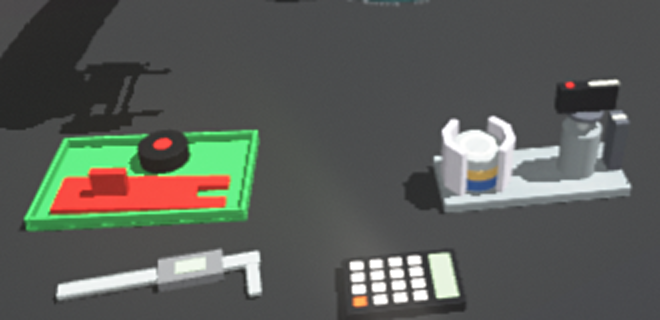

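```bash
python3 - <<'E'
from rig import robot
print(robot.get_state()['time']); robot.sign_off()
E
```

```text
88.525
the job is handed in; nothing more can be done
```

The job is done and handed in at 88.5 s on the robot's clock; sign-off gives no verdict.

**What I did:**
- **Knob:** I turned it clockwise to its mark in two grips. In the last top view the bar is within about 2° of the nest's x axis, with the white line towards the post.
- **Strap and dummy:** I raised the strap 8 mm, drew it out and laid it in the tray, then laid the dummy beside it.
- **Stack:** I centred each disc by squeezing it from two directions, then stacked body, spacer and block in the pocket. Only one brass spacer was there.

**Last checks:**
- **Heights:** each disc touched down within about 0.2 mm of its expected height, with side forces of 2.5 N or less.
- **Pictures:** the final views show blue, brass and steel in order and level between the walls. Strap and dummy lie flat in the tray, and the bottle, calculator and caliper look unmoved.

**What disagreed:**
- **Camera against arm:** camera positions were 1 to 3 mm off those found by touch. I used touch for the knob, nest and insertions, and the disc pick-ups were camera positions corrected by that offset.
- **Spacer:** it was knocked aside during the run, so I measured it again before picking it.

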